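Bring the next bobbin under the wire guide

ROBOT

A 6-joint arm with a two-finger parallel gripper is mounted at the origin on a cart in front of the work surface, level with it; the furniture and walls round the work are solid. World frame = base frame: x ahead of the robot, y to its left, z up, the work surface at z = 0. Lengths are in m, angles in rad, forces in N, time in s.
With the tool pointing down it reaches from about 0.225 to 0.875 m from the base axis. Payload 3.4 kg.
Tool frame: the origin (TCP) lies on the centre line of the jaws, within the pads' length; the fingertips stand 17 mm ahead of it and the grasp point (between the pads) lies 2 mm behind it (manip.finger_overhang is the distance from the TCP to the fingertips, in m); y points along the fingers, x is the direction in which the jaws open and shut, and the axes are right-handed (so a half turn about y gives the same grasp; the last joint's range is limited). The gripper opens to 85 mm and grips with 20 to 120 N. Pads are 22 mm wide; open, the fingers measure 114 mm over their backs; the gripper's body (76 mm by 85 mm) begins 54 mm behind the grasp point. The pads swing forward as they close: fully open they stand 13 mm farther back than shut.
Start: joints at [1.061, 0.276, 1.505, -0, 1.361, -0.121], TCP at [0.218, 0.532, 0.248] pointing down, gripper open.
Joint ranges: [-2.89, 2.89], [-0.75, 2.08], [0.22, 2.7], [-1.18, 4.32], [0.11, 2.71], [-2.7, 2.7]. Speed limits (rad/s): [2.57, 2.57, 3.14, 3.14, 3.14, 3.14].

INTERFACE

Orientations are given as a unit quaternion [w, x, y, z].
In Python, from rig import manip gives the robot as it stands.
- The arm moves only by the tool arm_command, never from a script. Its argument "commands" is a list of rows, each a list of 3 entries, a list of its own where there are three numbers: the finger opening in cm, from 0 to 8.54, then the shift along the world's x, y, z in cm, then the turn about the world's z in rad. A call has 1 to 12 rows; each row shifts and turns the commanded pose from where the row before left it; what a row does not reach is not made up. A row lasts 1/10 s, in which the tool goes at most 50 mm and 8.59 degrees, less where a joint would pass 70% of its speed; a pose out of reach is approached as far as the arm can. A call with a gripper value outside its range is refused whole. The fingers move at their own pace and stop on an object; "grip_force" is the grip in N (left out, the last holds). Time passes only in rows, so rows that do not move let the fingers close. It gives the time, the measured TCP pose, the force and the opening at its end, in the units of the state.
- manip.get_state(): the state, without advancing time (a new reading comes with each control period).
- manip.get_image(name): name is "scene" or "top"; returns a dict with "pixels" (480x640x3 uint8, red, green, blue), "range_z" (480x640 float32, m along the optical axis (not along the pixel's ray), 0 where there is no reading), "intrinsics" (3x3 intrinsics, pixels), "k1" (the pictures are not rectified: a ray, as slopes to the right and down, at radius r is drawn at 1 + k1 r^2 times it, then the intrinsics apply), "R" (3x3) and "t" (3): a world point X has camera coordinates R X + t. Camera axes: x right, y down, z forward; pixel columns grow to the right and rows downward; lengths in m; the calibration is good to about 2 mm. A picture is of the moment at which its call begins.
- manip.sign_off(): hands the job in, once; it reports no verdict.
The state is a dict: "clock": time; "qpos": joint angles; "qd": joint speeds; "effort": joint torques, N m; "position": TCP position; "ee_rot": TCP orientation; "contact_force": force on the tool from outside, world axes, zero at the start; "moment": the same for the moment, N m; "width": finger opening in m.
Only numpy, scipy, OpenCV 4.12 (cv2) and the standard library are available. Lean on these libraries where they do the work, as an engineer would, in place of code of your own. Each camera call takes 0.05 s, during which the arm holds its last target.

TASK

Slide the bobbin indexer's carriage along its rails, under the overhanging wire guide, until it is fully home against the end stops; leave the red knob at its resting notch while you do so. Then turn the red knob clockwise (seen from above) by exactly three clicks, no further, so that the next bobbin stands under the guide, and finish while still gripping the knob, carriage home, knob seated in that third notch. Leave the other things on the bench where they lie.

Things in the scene. Friction and masses are not known exactly. Their poses are not given: they have to be found in the camera images.
- slide_base: Fixed base of the bobbin indexer: grey plate 310 x 120 x 12 mm with two steel rails along x; origin under its centre, on the bench; place and yaw vary. +x points along the rails to the end stops and the wire guide. The knob turns about an axis in the middle of its width, at x = -50 mm (carriage at 0) to x = +40 mm (carriage at 0.090).
- guide_tip (a point): Tip of the brass nozzle of the fixed wire guide, 74 mm above the bench, 69 mm from the base origin along its +x. It hangs from a blue arm (22 mm wide, top 92 mm above the bench) on a blue post at x = 120 mm. Knob and gripping fingers pass above the arm: fingertips must stay above 92 mm there.
- carriage (a joint): Travel in m of the aluminium carriage along +x of slide_base: 0 = fully out (towards the robot), 0.090 = fully home against the end stops. Starts at 0 to 0.03. Stays where it is left; about 3 N of friction and light drag. It carries the index plate with five bobbins and the red knob, and is moved by pushing on the gripped knob.
- indexer (a joint): Angle in rad of the index plate and its red knob, growing clockwise seen from above. A spring ball drops between 15 steel dowels on the rim: notches 24 degrees (0.4189 rad) apart. Start (resting notch) 0, third notch 1.257; it can turn on to 2.26. About 0.2 N m lifts it out of a notch; past the crest midway it snaps to the next, and let go it settles in the nearest. Three notches = one bobbin.
- knob: Red bar knob on the plate's steel stem: 56 mm long (its x), 20 mm thick (its y; grasp across this), 34 mm high. Origin on the turning axis at grip height, 118 mm above the bench, 16 mm below its top, 18 mm above its underside; z up. White line on top at its +x end. Its x is 0.628 rad anticlockwise of the base's +x at the start. Bobbin tops (70 mm) and guide lie lower.
- bobbin_3: Loose wound bobbin, 26 x 39 x 22 mm with its wire tail, bystander on the right; origin under its middle.
- scissors_1: Scissors with red handles, 87 x 199 x 9 mm, loose bystander on the right; origin under their middle.
- pen_1: White and red pen, 145 mm long, loose bystander on the right near the front; origin under its middle.
- needle_pliers: Blue-handled needle-nose pliers, 149 x 67 x 12 mm, loose bystander on the right; origin under their middle.
- toroid_0: Copper-wound toroid choke, 30 x 49 x 11 mm, loose bystander on the left; origin under its middle.

How it is judged:
By the outcome, as a careful person would: the job done as asked, in the order asked, and still so for the second after the job is handed in, while the arm keeps its last pose, push and grip.
It also fails if it takes over 38 s, if anything falls off the work surface, if the arm or the gripper's body presses on something with over 40 N, if the wrist force passes 120 N, or if a joint passes its speed limit or range.

## Working session

There is one attempt and no reset: what is moved stays moved. The work goes in short steps, Python scripts to look and compute and a tool call to move; the robot and the scene stay as the last step left them, time stands still between calls to the robot, and variables do not carry over. Pictures are saved under pics/ and viewed, and the job is handed in when it is done.

Besides the shell and the picture viewer there is one more tool, called after "Request:" as a command line: name --argument value ..., lists and objects as JSON in quotes. arm_command: Moves the arm, as the interface text tells. Its arguments: {"type":"object","properties":{"commands":{"type":"array"},"grip_force":{"type":"number"}},"required":["commands"]}

```bash
mkdir -p pics
python3 - <<'E'
from rig import manip
import cv2,numpy as np
print(manip.get_state())
for n in("scene","top"):
    d=manip.get_image(n); np.savez(f"{n}0.npz",**d)
    cv2.imwrite(f"pics/{n}0.png",d["pixels"][:,:,::-1]); print(n,d["intrinsics"],d["k1"],d["R"],d["t"])
E
```

```text
{'clock': 0.0, 'qpos': array([ 1.06104076e+00,  2.76632191e-01,  1.50616832e+00,  3.08895986e-05,
        1.36070764e+00, -1.20994209e-01]), 'qd': array([ 0.00305232,  0.00046762, -0.000195  ,  0.00048926,  0.00078812,
        0.00111219]), 'effort': array([-7.81722483e-04, -4.16779912e+01, -2.45805717e+01, -4.85939145e-04,
        1.11929866e-02, -1.39266297e-05]), 'position': array([0.21768972, 0.53164583, 0.24740446]), 'ee_rot': array([-0.586867  ,  0.58746141,  0.39339358, -0.39461083]), 'contact_force': array([-0.30054566,  0.41529832, -0.27342299]), 'moment': array([0.01000079, 0.01901633, 0.03732006]), 'width': 0.0853666709537266}
scene [[507.03981254   0.         321.45487004]
 [  0.         507.03981254 239.31248547]
 [  0.           0.           1.        ]] 0.0015804865135971469 [[ 0.83788576 -0.54583247 -0.00378921]
 [-0.30183123 -0.45752278 -0.8364035 ]
 [ 0.45480254  0.70195429 -0.54810111]] [-0.41866217  0.25250223  0.90927908]
top [[473.53257352   0.         307.01686533]
 [  0.         473.53257352 235.85707721]
 [  0.           0.           1.        ]] -0.09153606335655873 [[ 2.04921382e-02 -9.99789938e-01  3.91175190e-04]
 [-9.93676902e-01 -2.04100401e-02 -1.10406726e-01]
 [ 1.10391518e-01  1.87376814e-03 -9.93886413e-01]] [0.03881545 0.56205066 1.04195933]
```

```bash
ls -la
```

```text
total 4220
drwxr-xr-x  3 agent agent    4096 Dec  6 09:28 .
drwxr-xr-x 23 root  root     4096 Dec  6 09:27 ..
drwxr-xr-x  2 agent agent    4096 Dec  6 09:28 pics
-rw-r--r--  1 agent agent 2152044 Dec  6 09:28 scene0.npz
-rw-r--r--  1 agent agent 2152044 Dec  6 09:28 top0.npz
```

View pics/scene0.png

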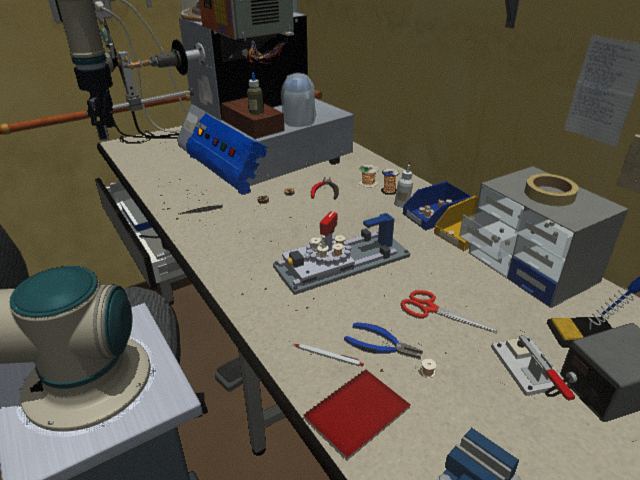

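View pics/top0.png

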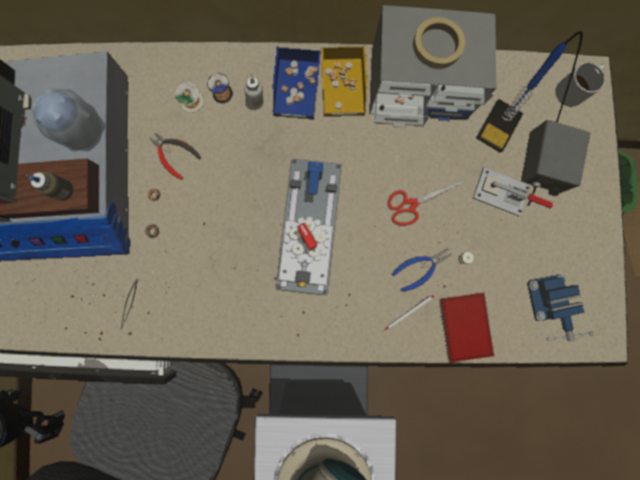

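Scene shows the indexer at about (340,255), with its red knob at (328,222). In top, the base spans (277–340, 160–293) and the knob is at (307,236). Next I measure them.

```bash
cat > h.py <<'E'
import numpy as np,cv2
def load(f): return dict(np.load(f))
def ray(d,uv):
    uv=np.atleast_2d(np.float64(uv)); K=d["intrinsics"]; k1=float(d["k1"])
    p=cv2.undistortPoints(uv.reshape(-1,1,2),K,np.array([k1,0,0,0,0.]))[:,0]
    R,t=d["R"],d["t"]; dirs=np.c_[p,np.ones(len(p))]@R; return -R.T@t,dirs
def onplane(d,uv,z):
    c,v=ray(d,uv); return c+v*((z-c[2])/v[:,2])[:,None]
def pts(d,uv):
    uv=np.atleast_2d(uv); c,v=ray(d,uv); r=d["range_z"][uv[:,1],uv[:,0]]; return c+v*r[:,None]
def proj(d,X):
    X=np.atleast_2d(np.float64(X)); return cv2.projectPoints(X,cv2.Rodrigues(d["R"])[0],d["t"],d["intrinsics"],np.array([float(d["k1"]),0,0,0,0]))[0][:,0]
def redmask(d,z0,z1):
    h=cv2.cvtColor(d["pixels"],cv2.COLOR_RGB2HSV); m=((h[...,0]<8)|(h[...,0]>172))&(h[...,1]>150)&(h[...,2]>70)
    ys,xs=np.nonzero(m); uv=np.c_[xs,ys]; P=pts(d,uv); k=(P[:,2]>z0)&(P[:,2]<z1); return uv[k],P[k]
E
python3 - <<'E'
from h import *
for n in("top","scene"):
    d=load(n+"0.npz"); uv,P=redmask(d,.09,.15)
    near=(abs(P[:,0]-.5)<.2)&(abs(P[:,1])<.15); uv,P=uv[near],P[near]
    print(n,len(uv),uv.min(0),uv.max(0),P.mean(0),P[:,2].min(),P[:,2].max())
    a,b=(265,150) if n=="top" else (260,190)
    c=d["pixels"][b:b+150,a:a+160,::-1]; cv2.imwrite(f"pics/{n}0z.png",cv2.resize(c,None,fx=4 if n=="top" else 5,fy=4 if n=="top" else 4,interpolation=cv2.INTER_CUBIC))
    t=P[:,2]>.128; Q=P[t]; q=onplane(d,uv[t],.134)
    print(cv2.minAreaRect(np.float32(q[:,:2]*1000)), q[:,:2].mean(0))
    # plate by depth
    ys,xs=np.mgrid[0:480,0:640]; uv=np.c_[xs.ravel(),ys.ravel()]; P=pts(d,uv)
    k=(P[:,2]>.006)&(P[:,2]<.1)&(abs(P[:,0]-.5)<.25)&(abs(P[:,1])<.12); m=(k.reshape(480,640)*255).astype(np.uint8)
    nc,l,s,c=cv2.connectedComponentsWithStats(m); i=1+s[1:,4].argmax(); print(s[i],c[i])
    kk=l.ravel()==i; print(cv2.minAreaRect(np.float32(P[kk&(P[:,2]<.02)][:,:2]*1000)))
E
```

```text
top 163 [299 224] [315 248] [0.54608159 0.04878518 0.13204308] 0.11046251807837337 0.13716837747272748
((549.5698852539062, 50.262725830078125), (51.771575927734375, 16.274215698242188), 30.815814971923828) [0.54593429 0.04832555]
[ 276  159   65  136 6384] [308.75767544 226.5429198 ]
((588.277587890625, 46.013633728027344), (120.00682830810547, 308.3211975097656), 84.63966369628906)
scene 197 [320 212] [336 234] [0.54391927 0.04090116 0.1283008 ] 0.10526574123779231 0.13740297272440471
((548.0073852539062, 44.479461669921875), (63.74502182006836, 22.58910369873047), 31.906206130981445) [0.54596595 0.04361899]
[ 273  213  137   81 5127] [339.79110591 255.72986152]
((587.1204833984375, 43.277645111083984), (121.71825408935547, 310.3149719238281), 84.5635757446289)
```

View pics/top0z.png

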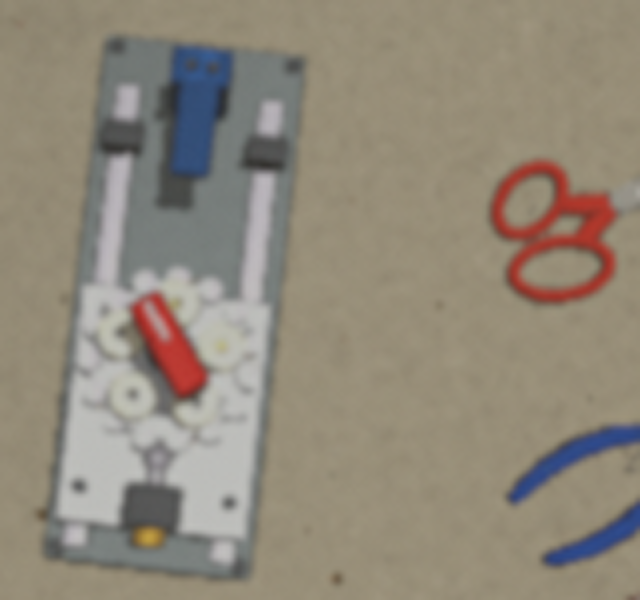

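View pics/scene0z.png

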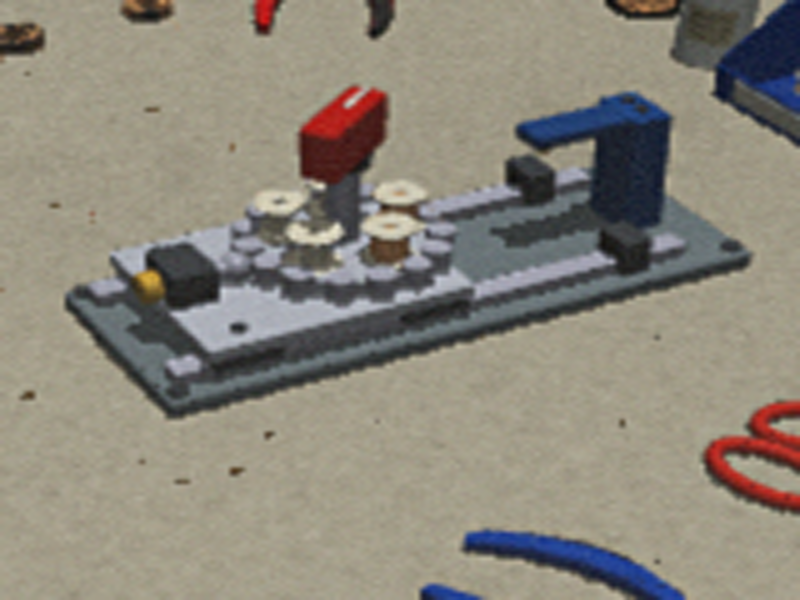

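Run:
```python
from h import *
from scipy.spatial.transform import Rotation as R
q=[-0.586867,0.58746141,0.39339358,-0.39461083]
M=R.from_quat(q[1:]+q[:1]).as_matrix(); print(M.round(3)); print("yaw tool x",np.arctan2(M[1,0],M[0,0]))
# knob top centre, refine: mask of red+white line region by depth z>.126
for n in("top","scene"):
    d=load(n+"0.npz"); ys,xs=np.mgrid[200:260,290:345]; uv=np.c_[xs.ravel(),ys.ravel()]; P=pts(d,uv)
    k=(P[:,2]>.130)&(P[:,2]<.139)
    r=cv2.minAreaRect(np.float32(onplane(d,uv[k],.134)[:,:2]*1000)); print(n,k.sum(),r,onplane(d,uv[k],.134).mean(0))
    # blue arm
    h=cv2.cvtColor(d["pixels"],cv2.COLOR_RGB2HSV); ys,xs=np.mgrid[0:480,0:640]; uv=np.c_[xs.ravel(),ys.ravel()];P=pts(d,uv)
    k=(P[:,2]>.086)&(P[:,2]<.097)&(abs(P[:,0]-.67)<.1)&(abs(P[:,1]-.04)<.04)
    print(cv2.minAreaRect(np.float32(onplane(d,uv[k],.092)[:,:2]*1000)))
```

```text
[[ 0.379 -0.001 -0.925]
 [ 0.925 -0.002  0.379]
 [-0.002 -1.     0.   ]]
yaw tool x 1.1820287463488703
top 223 ((551.0338745117188, 49.34657287597656), (54.9515495300293, 19.141653060913086), 30.42970085144043) [0.55083131 0.04925584 0.134     ]
((682.25244140625, 35.45866394042969), (68.81751251220703, 30.496362686157227), 1.1579890251159668)
scene 127 ((549.0863647460938, 46.46466064453125), (59.81016159057617, 20.841737747192383), 32.524009704589844) [0.54871055 0.04664506 0.134     ]
((680.031494140625, 34.076560974121094), (41.8939094543457, 75.57406616210938), 81.84828186035156)
```

Request:
arm_command --commands '[[6, [2.77, -4.03, 0], 0.077], [6, [2.77, -4.03, 0], 0.077], [6, [2.77, -4.03, 0], 0.077], [6, [2.77, -4.03, 0], 0.077], [6, [2.77, -4.03, 0], 0.077], [6, [2.77, -4.03, 0], 0.077], [6, [2.77, -4.03, 0], 0.077], [6, [2.77, -4.03, 0], 0.077], [6, [2.77, -4.03, 0], 0.077], [6, [2.77, -4.03, 0], 0.077], [6, [2.77, -4.03, 0], 0.077], [6, [2.77, -4.03, 0], 0.077]]' --grip_force 60

```text
clock: 1.3
position: [0.551, 0.0466, 0.248]
ee_rot: [-0.349, 0.349, 0.615, -0.615]
contact_force: [1.0, 0.7, -0.8]
width: 0.0602
```

Request:
arm_command --commands '[[6, [0, 0, 0], 0], [6, [0, 0, 0], 0], [6, [0, 0, 0], 0]]'

```text
clock: 1.6
position: [0.5495, 0.0492, 0.2479]
ee_rot: [0.351, -0.349, -0.614, 0.614]
contact_force: [0.3, -0.1, 0.5]
width: 0.0599
```

```bash
cat > st.py <<'E'
from rig import manip
import numpy as np
from scipy.spatial.transform import Rotation as R
def st():
    s=manip.get_state(); q=s["ee_rot"]; M=R.from_quat([q[1],q[2],q[3],q[0]]).as_matrix()
    print("t",round(s["clock"],2),"p",s["position"].round(4),"yaw",np.arctan2(M[1,0],M[0,0]).round(4),"F",s["contact_force"].round(1),"M",s["moment"].round(2),"w",round(s["width"],4),"tooly",M[:,1].round(3),"q",s["qpos"].round(2))
    return s
if __name__=="__main__": st()
E
python3 st.py
```

```text
t 1.6 p [0.5495 0.0492 0.2479] yaw 2.1059 F [ 0.3 -0.1  0.5] M [-0.03 -0.02  0.02] w 0.0599 tooly [-0.002  0.001 -1.   ] q [-0.04  0.24  1.55  0.    1.35 -2.14]
```

Request:
arm_command --commands '[[6, [0, 0, -3.5], 0], [6, [0, 0, -3.5], 0], [6, [0, 0, -3], 0], [6, [0, 0, -2], 0], [6, [0, 0, -1], 0], [6, [0, 0, 0], 0]]'

```text
clock: 2.2
position: [0.549, 0.0497, 0.1174]
ee_rot: [0.35, -0.349, -0.614, 0.615]
contact_force: [-0.3, -0.3, 0.2]
width: 0.06
```

Run:
```python
from h import *; from st import *
st()
d=manip.get_image("scene"); np.savez("scene1.npz",**d)
c=d["pixels"][170:300,250:420,::-1]; cv2.imwrite("pics/scene1z.png",cv2.resize(c,None,fx=4.5,fy=4.5,interpolation=cv2.INTER_CUBIC))
```

```text
t 2.2 p [0.549  0.0497 0.1174] yaw 2.1076 F [-0.3 -0.3  0.2] M [ 0.03 -0.   -0.  ] w 0.06 tooly [-0.003  0.    -1.   ] q [-0.04  0.35  1.75  0.    1.05 -2.14]
```

View pics/scene1z.png

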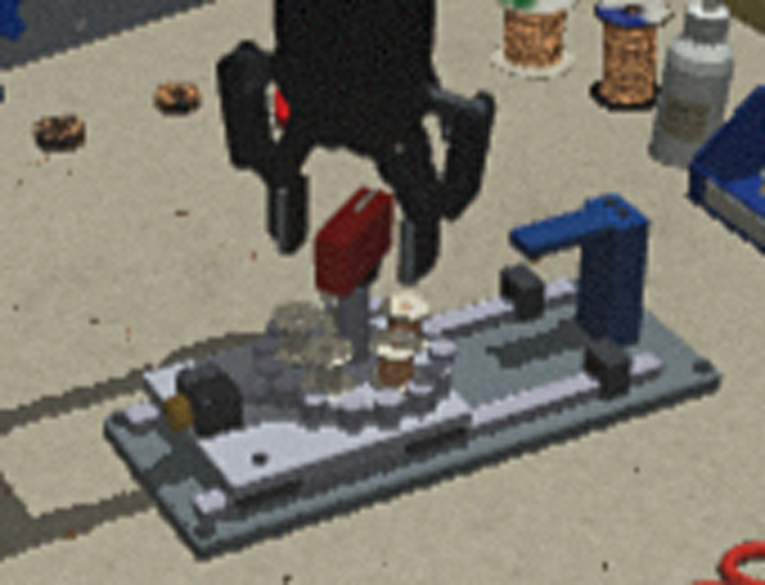

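The knob (crop 350,240) sits between the two fingers (285,215 and 420,240). I close on it now.

Request:
arm_command --commands '[[1.5, [0, 0, 0], 0], [1.5, [0, 0, 0], 0], [1.5, [0, 0, 0], 0], [1.5, [0, 0, 0], 0], [1.5, [0, 0, 0], 0], [1.5, [0, 0, 0], 0], [1.5, [0, 0, 0], 0], [1.5, [0, 0, 0], 0]]' --grip_force 80

```text
clock: 3.05
position: [0.5509, 0.0501, 0.1199]
ee_rot: [-0.35, 0.35, 0.616, -0.613]
contact_force: [-1.2, 5.0, 4.3]
width: 0.0188
```

```bash
python3 st.py
```

```text
t 3.05 p [0.5509 0.0501 0.1199] yaw 2.105 F [-1.2  5.   4.3] M [0.69 0.22 0.01] w 0.0188 tooly [ 0.002  0.003 -1.   ] q [-0.04  0.34  1.75  0.    1.05 -2.14]
```

Request:
arm_command --commands '[[1.5, [0.4, -0.038, 0], 0], [1.5, [0.8, -0.075, 0], 0], [1.5, [0.8, -0.075, 0], 0], [1.5, [0.8, -0.075, 0], 0], [1.5, [0.8, -0.075, 0], 0], [1.5, [0.8, -0.075, 0], 0], [1.5, [0.8, -0.075, 0], 0], [1.5, [0.8, -0.075, 0], 0], [1.5, [0.5, -0.047, 0], 0], [1.5, [0, 0, 0], 0]]'

```text
clock: 4.05
position: [0.6166, 0.044, 0.1199]
ee_rot: [-0.35, 0.351, 0.616, -0.613]
contact_force: [0.1, 5.7, 4.2]
width: 0.0187
```

```bash
python3 st.py
```

```text
t 4.05 p [0.6166 0.044  0.1199] yaw 2.1052 F [0.1 5.7 4.2] M [ 0.73  0.03 -0.04] w 0.0187 tooly [ 0.003  0.003 -1.   ] q [-0.04  0.43  1.6   0.    1.11 -2.15]
```

Request:
arm_command --commands '[[1.5, [0.2, 0.03, 0], 0], [1.5, [0.2, 0.03, 0], 0], [1.5, [0.2, 0.03, -0.05], 0], [1.5, [0.2, -0.02, -0.05], 0], [1.5, [0.1, -0.01, 0], 0]]'

```text
clock: 4.55
position: [0.6248, 0.0433, 0.1198]
ee_rot: [-0.35, 0.351, 0.615, -0.614]
contact_force: [-4.0, 1.8, 10.3]
width: 0.019
```

Request:
arm_command --commands '[[1.5, [0.2, -0.02, 0], 0], [1.5, [0.2, -0.02, 0], 0], [1.5, [0, 0, 0], 0]]'

```text
clock: 4.85
position: [0.6274, 0.0431, 0.1198]
ee_rot: [-0.35, 0.35, 0.615, -0.614]
contact_force: [-6.8, 1.9, 11.2]
width: 0.0186
```

```bash
python3 st.py
```

```text
t 4.85 p [0.6274 0.0431 0.1198] yaw 2.1057 F [-6.8  1.9 11.2] M [0.35 0.75 0.01] w 0.0186 tooly [-0.001  0.001 -1.   ] q [-0.04  0.45  1.57  0.    1.12 -2.15]
```

Request:
arm_command --commands '[[1.5, [0.2, -0.02, 0.05], 0], [1.5, [0.2, -0.02, 0.05], 0], [1.5, [0, 0, 0], 0]]'

```text
clock: 5.15
position: [0.6277, 0.043, 0.1198]
ee_rot: [0.353, -0.347, -0.613, 0.616]
contact_force: [-12.6, 1.9, 11.8]
width: 0.0186
```

Run:
```python
from h import *; from st import *
st()
for n in("top","scene"):
    d=manip.get_image(n); np.savez(n+"2.npz",**d)
d=load("scene2.npz");c=d["pixels"][170:300,250:420,::-1]; cv2.imwrite("pics/scene2z.png",cv2.resize(c,None,fx=4.5,fy=4.5,interpolation=cv2.INTER_CUBIC))
d=load("top2.npz");c=d["pixels"][150:300,250:410,::-1]; cv2.imwrite("pics/top2z.png",cv2.resize(c,None,fx=4,fy=4,interpolation=cv2.INTER_CUBIC))
```

```text
t 5.15 p [0.6277 0.043  0.1198] yaw 2.1061 F [-12.6   1.9  11.8] M [0.35 1.22 0.04] w 0.0186 tooly [-0.009  0.001 -1.   ] q [-0.04  0.45  1.57  0.    1.13 -2.15]
```

View pics/scene2z.png

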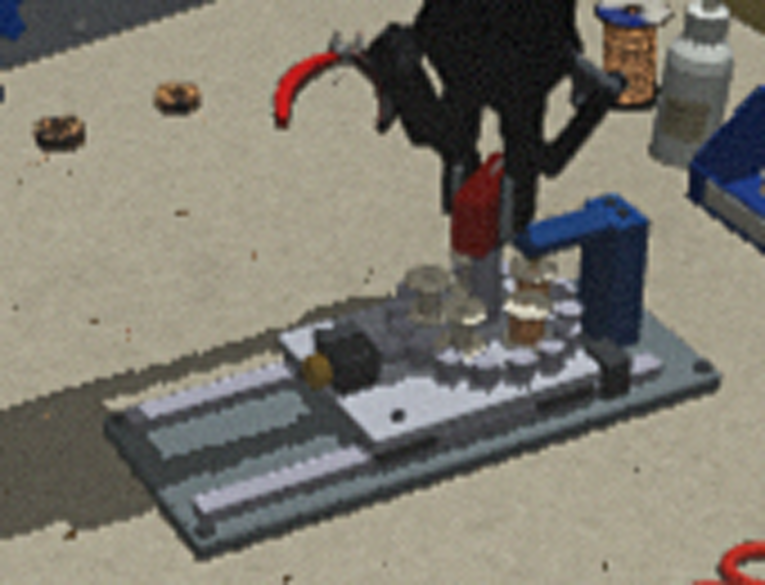

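View pics/top2z.png

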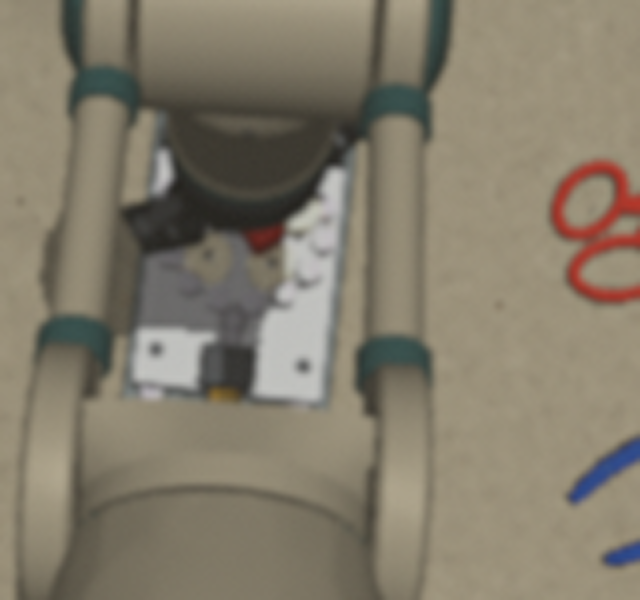

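Scene shows the carriage touching the stop block (crop 605,365), and the position stalls while the push force rises, so it is home. Turning the first click.

Request:
arm_command --commands '[[1.5, [0, 0, 0], -0.105], [1.5, [0, 0, 0], -0.105], [1.5, [0, 0, 0], -0.105], [1.5, [0, 0, 0], -0.104], [1.5, [0, 0, 0], 0], [1.5, [0, 0, 0], 0]]' --grip_force 100

```text
clock: 5.85
position: [0.6276, 0.0433, 0.1198]
ee_rot: [0.473, -0.467, -0.527, 0.53]
contact_force: [-11.9, 2.9, 12.3]
width: 0.0181
```

```bash
python3 st.py
```

```text
t 5.85 p [0.6276 0.0433 0.1198] yaw 1.6869 F [-11.9   2.9  12.3] M [ 0.38  1.35 -0.04] w 0.0181 tooly [-0.009  0.002 -1.   ] q [-0.04  0.45  1.57  0.    1.13 -1.73]
```

Turned 0.419, moment about zero. Second click.

Request:
arm_command --commands '[[1.5, [0, 0, 0], -0.105], [1.5, [0, 0, 0], -0.105], [1.5, [0, 0, 0], -0.105], [1.5, [0, 0, 0], -0.104], [1.5, [0, 0, 0], 0], [1.5, [0, 0, 0], 0]]'

```text
clock: 6.45
position: [0.6276, 0.0435, 0.1198]
ee_rot: [0.572, -0.567, -0.417, 0.421]
contact_force: [-11.9, 3.5, 11.4]
width: 0.0186
```

```bash
python3 st.py
```

```text
t 6.45 p [0.6276 0.0435 0.1198] yaw 1.2678 F [-11.9   3.5  11.4] M [ 0.46  1.38 -0.02] w 0.0186 tooly [-0.009  0.002 -1.   ] q [-0.04  0.45  1.57  0.    1.13 -1.31]
```

Request:
arm_command --commands '[[1.5, [0, 0, 0], -0.105], [1.5, [0, 0, 0], -0.105], [1.5, [0, 0, 0], -0.105], [1.5, [0, 0, 0], -0.104], [1.5, [0, 0, 0], 0], [1.5, [0, 0, 0], 0]]'

```text
clock: 7.05
position: [0.6277, 0.0438, 0.1199]
ee_rot: [0.646, -0.642, -0.289, 0.293]
contact_force: [-11.7, 4.8, 12.1]
width: 0.0186
```

Run:
```python
from h import *; from st import *
st()
for n in("top","scene"):
    d=manip.get_image(n); np.savez(n+"3.npz",**d)
st()
d=load("scene3.npz");c=d["pixels"][170:300,250:420,::-1]; cv2.imwrite("pics/scene3z.png",cv2.resize(c,None,fx=4.5,fy=4.5,interpolation=cv2.INTER_CUBIC))
d=load("top3.npz");c=d["pixels"][160:260,270:370,::-1]; cv2.imwrite("pics/top3z.png",cv2.resize(c,None,fx=6,fy=6,interpolation=cv2.INTER_CUBIC))
```

```text
t 7.05 p [0.6277 0.0438 0.1199] yaw 0.8487 F [-11.7   4.8  12.1] M [ 0.53  1.27 -0.04] w 0.0186 tooly [-0.008  0.003 -1.   ] q [-0.04  0.45  1.57  0.    1.13 -0.89]
t 7.15 p [0.6277 0.0438 0.1199] yaw 0.8488 F [-13.    4.3  12.4] M [ 0.53  1.2  -0.06] w 0.0186 tooly [-0.008  0.003 -1.   ] q [-0.04  0.45  1.57  0.    1.13 -0.89]
```

View pics/scene3z.png

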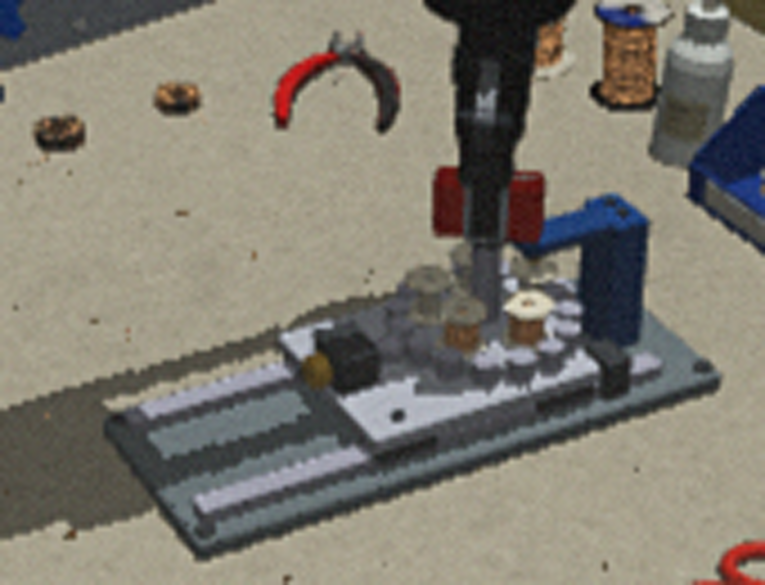

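View pics/top3z.png

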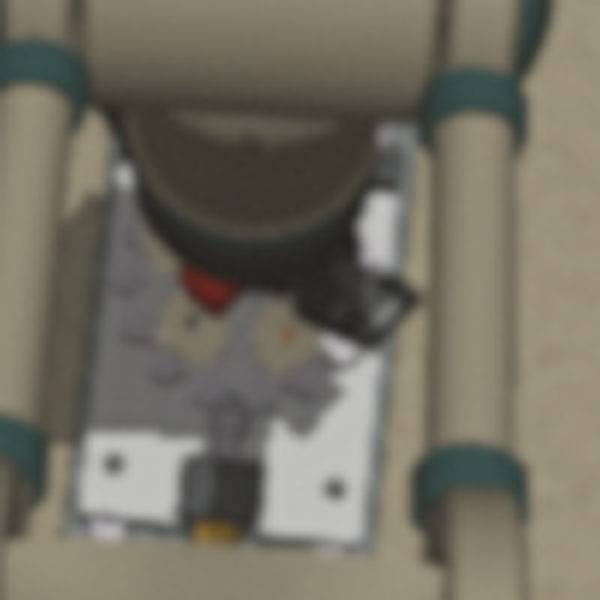

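```bash
python3 - <<'E'
from h import *
d=load("scene3.npz")
h=cv2.cvtColor(d["pixels"],cv2.COLOR_RGB2HSV); ys,xs=np.mgrid[200:230,335:380]; uv=np.c_[xs.ravel(),ys.ravel()]; P=pts(d,uv)
hh=h[uv[:,1],uv[:,0]]
k=((hh[:,0]<8)|(hh[:,0]>172))&(hh[:,1]>120)&(P[:,2]>.105)&(P[:,2]<.131)
Q=P[k];vx,vy,x,y=cv2.fitLine(np.float32(Q[:,:2]),cv2.DIST_HUBER,0,1e-4,1e-4).ravel(); print(k.sum(),Q.mean(0),np.arctan2(vy,vx))
# carriage position: compare front-left stop gap
E
python3 st.py
```

```text
137 [0.62175132 0.03541141 0.11867081] -0.71503675
t 7.15 p [0.6277 0.0438 0.1199] yaw 0.8488 F [-13.    4.3  12.4] M [ 0.53  1.2  -0.06] w 0.0186 tooly [-0.008  0.003 -1.   ] q [-0.04  0.45  1.57  0.    1.13 -0.89]
```

The knob face measures a yaw of -0.715 rad, where the third notch should be -0.722. The carriage is still pressed home, so I hand in.

```bash
python3 -c "
from rig import manip; print(manip.sign_off())"; python3 st.py
```

```text
the job is handed in; nothing more can be done
None
the job is handed in; nothing more can be done
```

I slid the carriage home first, then turned the knob three clicks clockwise, and handed in with the gripper still holding the knob at about 7.2 s on the clock.

- **Carriage home:** I pushed on the gripped knob along the rails. The tool stopped at x = 0.6277 m (about 0.6275 m expected) while the push rose to about 12 N. The scene picture shows the carriage against the stop block. I kept that light push on during the turn and at hand-in.
- **Knob turn:** I turned one click at a time. The tool yaw went from 2.106 to 0.849 rad, a turn of 1.257 rad, and the moment about the vertical axis at the end was near zero. The knob face in the last picture measured -0.715 rad, against -0.722 rad expected for the third notch.
- **Checks that were less clean:**
  - A steady sideways force of 2 to 5 N and about 12 N upward stayed on the tool, from small misalignments in the grasp.
  - The top camera was mostly blocked by the arm, so the final picture check rests on the scene view.
- **Bystanders:** I did not touch the other things on the bench, though I did not measure their positions again afterwards.

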